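# Set the nut cracker's jaw gap with the gap gauge

## Task

Set the jaw gap of the nut cracker with the flat-handled gap gauge: slide its blade down between the two jaw plates until its cross-piece rests on them, let go, then push the adjustable jaw gently up by its knob until its relief springs lightly nip the blade, and let go of the knob. Draw the gauge straight up, slowly, against that light drag and stand it back in its slot. Never crush the blade, move the jaw only while the blade is fully down in the gap, leave the setting alone afterwards, and do not disturb the other things.

Things in the scene. Friction and masses are not known exactly. Their poses are not given: they have to be found in the camera images.
- mill: Cast jaw nut cracker with its hopper off, fixed to the counter; bed 150 mm in x, 350 mm in y, 25 mm high. Origin on the counter under the throat. Own y runs along the jaw slide towards the flywheel (top 141 mm above the counter, y = 126 to 142 mm) and its crank, z up. Fixed driven jaw on the +y side, adjustable jaw (slide) on the -y side; both plates 80 mm wide in x, 70 mm high.
- mill_throat (a point): Point 105 mm above the mill's origin, level with the top edges of both plates; axes as the mill's. Shims of unknown thickness pack out the driven jaw: its face stands anywhere from 2 to 10 mm to +y of this point, not measured. Its housing, equally high, begins 45 mm to +y. With the gauge fully down its origin is at this height.
- slide: Adjustable jaw: cast saddle that slides only along the mill's y, +y closes the gap; 28 mm of travel. Starts open, plate face 13 to 17 mm to -y of mill_throat, so the gap is 15 to 27 mm. Stays where left: sliding it slowly takes about 12 N. Origin on its plate's face (springs slack), mid-width, 25 mm above the counter; axes as the mill's. Joints and springs move along y only.
- slide_face (a point): Top edge of the adjustable jaw's plate face with springs slack, mid-width, 105 mm above the counter; moves with the saddle. The plate sits on relief springs: it gives way 1 mm for each 3 N, no preload, 12 mm at most. Rightly set, it squeezes the blade with 3 to 10 N (aim for 6 N, 2 mm of spring) with nobody touching jaw or gauge. More than 20 N crushes the blade.
- slide_knob (a point): Middle of the saddle's black upright cylindrical knob, 24 mm across, 36 mm high, top 147 mm above the counter, 100 mm to -y of the plate face. Nothing else that high within 70 mm of it but the gauge's handle. Gripped from above it pushes the saddle.
- gauge: T-shaped gap gauge to use, 0.22 kg, upright in one of the stand's two slots. Steel blade 8 mm thick (its y), 34 mm wide (x), 62 mm down, the last 6 mm stepped in 1.5 mm a side in thickness; cross-piece 48 mm (y) by 34 mm, 6 mm high; flat dark wood handle, 12 mm thick (y), 30 mm wide (x), 45 mm high. Origin: centre of the cross-piece's underside, z up. In the throat its y lies along the mill's.
- gauge_grip (a point): Grip point in the middle of the gauge's handle, 31 mm above the gauge's origin; axes as the gauge's. A rightly nipped blade drags with roughly one to two times its squeeze when drawn up (some 5 to 20 N), a loose one hardly at all.
- stand: Fixed wooden block, 140 mm (x) by 70 mm (y), 75 mm high, origin at the centre of its underside. Two through slots at its x = -35 and +35 mm, y = 0, each 46 mm (x) by 18 mm (y). The gauges hang in them with the cross-piece on the top, their y along the stand's y.
- walnut_gauge: The other gauge, in the other slot, with a round handle (22 mm across, 45 mm high) and a 13 mm blade; not to be used. Origin as for the gauge.
- nut_jar: Bystander: amber glass jar with a red lid, 90 mm across, 130 mm high; origin under its centre.
- hopper: Bystander: the steel funnel hopper, 160 mm across the top, 100 mm high; origin under its centre.
- scoop: Bystander: spoon with a wooden handle and a round steel bowl, lying on the counter.

How it is judged:
On the way, in this order (a step that is already met when the one before it is completed fails the run):
1. the gauge stands in the throat, cross-piece on the jaw plates, let go (z of gauge in the frame of mill_throat between -0.003 and 0.003 m and horizontal distance between gauge and mill_throat below 0.035 m and angle between gauge's own z axis and vertical below 0.12 rad and contact force between the fingers and gauge below 0.2 N), for 0.2 s.
2. the adjustable jaw nips the blade with 3 to 10 N, robot touching neither (contact force between blade and slide between 3 and 10 N and z of gauge in the frame of mill_throat below 0.004 m and angle between gauge's own z axis and vertical below 0.06 rad and angle between the y axis of gauge and the y axis of mill, either way round below 0.08 rad and contact force between the fingers and gauge below 0.2 N and contact force between each of the arm, the fingers and slide below 0.2 N), for 0.3 s.
3. the gauge is drawn up 20 to 50 mm, still dragging in the same light nip (2 to 14 N) (z of gauge in the frame of mill_throat between 0.02 and 0.05 m and horizontal distance between gauge and mill_throat below 0.035 m and contact force between blade and slide between 2 and 14 N and contact force between the fingers and gauge above 2 N), for 0.1 s.
At the end, for the whole second after the job is handed in: the gauge stands upright at rest in its slot of the stand again, cross-piece within 4 mm of the stand's top, after the gap was set so that the relief springs nip the blade with 3 to 10 N (z of gauge in the frame of stand between 0.071 and 0.079 m and x of gauge in the frame of stand between -0.045 and 0.045 m and y of gauge in the frame of stand between -0.01 and 0.01 m and angle between gauge's own z axis and vertical below 0.1 rad and linear speed of gauge below 0.02 m/s); the robot touches nothing.
It fails at once if the blade is crushed: the adjustable jaw presses on it with more than 20 N (contact force between blade and slide above 20 N).
It fails at once if the robot pushes the adjustable jaw while the blade is not in the gap ((z of gauge in the frame of mill_throat above 0.01 m or horizontal distance between gauge and mill_throat above 0.05 m) and contact force between any of the fingers, the arm and slide above 2 N).
It fails at once if the other gauge is disturbed (distance of walnut_gauge from where it was at the start of the episode above 0.02 m).
It fails at once if the nut jar, hopper or scoop is shifted (distance of any of nut_jar, hopper, scoop from where it was at the start of the episode above 0.03 m).
It also fails if it takes over 72 s, if anything falls off the work surface, if the arm or the gripper's body presses on something with over 40 N, if the wrist force passes 120 N, or if a joint passes its speed limit or range.

## Robot

A 6-joint arm with a two-finger parallel gripper is mounted at the origin on the work surface. World frame = base frame: x ahead of the robot, y to its left, z up, the work surface at z = 0. Lengths are in m, angles in rad, forces in N, time in s.
With the tool pointing down it reaches from about 0.275 to 0.875 m from the base axis. Payload 12.5 kg.
Tool frame: the origin (TCP) lies midway between the tips of the shut fingers; the grasp point (between the pads) lies 19 mm behind it; z points along the fingers, y is the line along which they close (so a half turn about z gives the same grasp; the last joint's range is limited). The gripper opens to 85 mm and grips with 20 to 120 N. Pads are 22 mm wide; open, the fingers measure 114 mm over their backs; the gripper's body (76 mm by 85 mm) begins 54 mm behind the grasp point. The pads swing forward as they close: fully open they stand 13 mm farther back than shut.
Start: joints at [-1.327, 0.351, 1.652, -0, 1.139, -0.085], TCP at [0.178, -0.521, 0.231] pointing down, gripper open.
Joint ranges: [-2.75, 2.75], [-0.79, 2.1], [0.01, 2.65], [-1.57, 4.71], [0.07, 3.14], [-2.87, 2.87]. Speed limits (rad/s): [2.22, 2.22, 2.79, 3.14, 3.14, 3.14].

## Interface

Orientations are given as a unit quaternion [x, y, z, w].
In Python, from cell import r gives the robot as it stands. Calls block until the motion is done:
- r.move_to(position, orientation): joint-space move of the TCP to a pose.
- r.move_linear(position, rot=None, vel=0.15): straight line of the TCP; rot=None keeps the orientation; vel is the mean speed in m/s.
- r.set_joints(angles): joint-space move.
- r.set_gripper(opening, squeeze=None): opening from 0.0 (shut) to 1.0 (fully open); squeeze is the grip in N (None keeps the last); returns when the fingers have stopped.
- r.sleep(seconds).
- r.inverse_kinematics(position, orientation): joint angles nearest the present ones, or None.
- r.get_obs(): the state.
- r.get_image(name): name is "side" or "top" or "wrist"; returns a dict with "pixels" (420x560x3 uint8, red, green, blue), "depth" (420x560 float32, m along the optical axis (not along the pixel's ray), 0 where there is no reading), "fx", "fy", "cx", "cy" (pixels), "D" ([k1, k2, p1, p2, k3] as OpenCV has them; the pictures are not rectified), "camera_from_world" (4x4, takes a point from world to camera coordinates); the wrist camera has in their place "mount" (4x4, takes a point from camera to tool coordinates, whose origin is the TCP and whose axes are the flange's). Camera axes: x right, y down, z forward; pixel columns grow to the right and rows downward; lengths in m; the calibration is good to about 2 mm. A picture is of the moment at which its call begins: read the wrist's pose just before it.
A pose or a line that the arm cannot do raises r.PlanningError and nothing moves.
- r.hand_in(): hands the job in; it is judged then, once.
Trained networks look in a picture, given as the dict that the camera call returned (one of the last four; its "shot" number tells which), for a name from the list of things; names that differ only in an ending like _2 or _b are one class to them, and where a whole thing is asked for, a point or a joint stands for the part that bears it (a point fixed in the world has none). Each returns a list of dicts, best first, with "score" (0 to 1); they miss things now and then, are a little off and sometimes report something else, mostly with a low value. They report only what shows in the picture. A call takes as long as a camera call.
- r.find_in(picture, label): "location" ([column, row] as shares, 0 to 1, of the picture: columns of its width, rows of its height, amid what is visible of it).
- r.cut_out(picture, label): "region" (420x560 bool, what is visible of it) and "location" ([column, row] as shares, 0 to 1, of the picture: columns of its width, rows of its height, amid what is visible of it).
- r.landmark_of(picture, label): "location" ([column, row] as shares, 0 to 1, of the picture: columns of its width, rows of its height: a listed point, or the origin of a listed thing).
The state is a dict: "t": time; "q": joint angles; "qvel": joint speeds; "effort": joint torques, N m; "tool_pos": TCP position; "ee_rot": TCP orientation; "contact_force": force on the tool from outside, world axes, zero at the start; "torque": the same for the moment, N m; "opening": opening from 0.0 (shut) to 1.0 (fully open); "finger_force": force on a finger pad.
Only numpy, scipy, OpenCV 4.12 (cv2) and the standard library are available. Lean on these libraries where they do the work, as an engineer would, in place of code of your own. Each camera call takes 0.05 s, during which the arm holds its last target. There are 200 camera calls.

## Working session

There is one attempt and no reset: what is moved stays moved. The work goes in short steps, each a Python script; the robot and the scene stay as the last script left them, time stands still between calls to the robot, and variables do not carry over. Pictures are saved under pics/ and viewed, at most 10 in all, crops included, and the job is handed in when it is done.

```bash
ls; mkdir -p pics; cat > h.py <<'E'
import numpy as np, cv2
from cell import r
from scipy.spatial.transform import Rotation as R
def cam(im, tp=None, tr=None):
    if "camera_from_world" in im: return np.linalg.inv(np.array(im["camera_from_world"]))
    T=np.eye(4); T[:3,:3]=R.from_quat(tr).as_matrix(); T[:3,3]=tp
    return T@np.array(im["mount"])
def cloud(im, W):
    h,w=im["depth"].shape
    K=np.array([[im["fx"],0,im["cx"]],[0,im["fy"],im["cy"]],[0,0,1.]])
    u,v=np.meshgrid(np.arange(w),np.arange(h))
    p=cv2.undistortPoints(np.stack([u,v],-1).reshape(-1,1,2).astype(float),K,np.array(im["D"],float)).reshape(h,w,2)
    d=im["depth"]; P=np.dstack([p*d[...,None],d])
    P=P@W[:3,:3].T+W[:3,3]; P[d==0]=np.nan
    return P
def ray(im,W,loc,z):
    h,w=im["depth"].shape
    K=np.array([[im["fx"],0,im["cx"]],[0,im["fy"],im["cy"]],[0,0,1.]])
    p=cv2.undistortPoints(np.array([[[loc[0]*w,loc[1]*h]]]),K,np.array(im["D"],float))[0,0]
    d=W[:3,:3]@np.r_[p,1]; o=W[:3,3]; return o+d*(z-o[2])/d[2]
def save(im,n): cv2.imwrite(f"pics/{n}.png",cv2.cvtColor(im["pixels"],cv2.COLOR_RGB2BGR))
E
python3 - <<'E'
from h import *
Z=dict(mill_throat=.105,slide_face=.105,slide_knob=.129,gauge=.075,gauge_grip=.106,stand=0,walnut_gauge=.075,mill=0,slide=.025,nut_jar=0,hopper=0,scoop=0)
np.set_printoptions(precision=4,suppress=True)
print(r.get_obs())
for n in("top","side"):
    im=r.get_image(n); save(im,n+"0"); W=cam(im); print(n,W[:3,3])
    for k,z in Z.items():
        for d in r.landmark_of(im,k)[:2]:
            print(k,round(d["score"],2),np.round(np.array(d["location"])*[560,420]),ray(im,W,d["location"],z))
E
```

```text
cell.py
pics
{'t': 0.0, 'q': array([-1.3266,  0.3512,  1.6524, -0.    ,  1.1391, -0.0846]), 'qvel': array([ 0.0013, -0.0008, -0.0004,  0.0004, -0.0025,  0.0005]), 'effort': array([ -0.001 , -50.6104, -29.1404,  -0.0001,   0.0045,   0.    ]), 'tool_pos': array([ 0.1776, -0.5202,  0.2308]), 'ee_rot': array([ 0.9865,  0.1637, -0.0001, -0.0006]), 'contact_force': array([-0.3873,  0.2692,  0.31  ]), 'torque': array([ 0.0078, -0.0081, -0.0595]), 'finger_force': 0.0, 'opening': 0.9984723433447852}
top [ 0.3882 -0.057   1.3937]
mill_throat 0.9 [285. 234.] [ 0.5116 -0.0678  0.105 ]
slide_face 0.78 [290. 235.] [ 0.51   -0.0815  0.105 ]
slide_face 0.41 [288. 238.] [ 0.5019 -0.0759  0.105 ]
slide_knob 0.7 [331. 239.] [ 0.4977 -0.1923  0.129 ]
slide_knob 0.22 [147. 220.] [0.5376 0.3181 0.129 ]
gauge 0.76 [144. 225.] [0.5298 0.3406 0.075 ]
gauge_grip 0.51 [146. 221.] [0.5379 0.3267 0.106 ]
gauge_grip 0.24 [289. 230.] [ 0.5224 -0.0768  0.106 ]
stand 0.77 [161. 236.] [0.5052 0.3091 0.    ]
walnut_gauge 0.75 [153. 247.] [0.4662 0.3127 0.075 ]
mill 0.79 [286. 235.] [ 0.519 -0.072  0.   ]
slide 0.74 [2
[... 300 characters left out ...]
.7146]
mill_throat 0.66 [321. 200.] [ 0.5182 -0.079   0.105 ]
slide_face 0.76 [325. 199.] [ 0.5095 -0.0893  0.105 ]
slide_knob 0.63 [340. 172.] [ 0.5057 -0.2008  0.129 ]
gauge 0.6 [239. 312.] [0.5422 0.3263 0.075 ]
gauge_grip 0.69 [238. 298.] [0.5456 0.3209 0.106 ]
stand 0.94 [258. 342.] [0.5085 0.3198 0.    ]
stand 0.2 [322. 200.] [ 0.571  -0.2471  0.    ]
walnut_gauge 0.71 [278. 314.] [0.47   0.3041 0.075 ]
mill 0.59 [322. 238.] [ 0.5061 -0.0622  0.    ]
slide 0.68 [324. 225.] [ 0.5107 -0.0867  0.025 ]
slide 0.4 [175. 293.] [0.7279 0.2829 0.025 ]
nut_jar 0.77 [375. 186.] [ 0.4441 -0.3872  0.    ]
hopper 0.92 [174. 292.] [0.7508 0.2582 0.    ]
scoop 0.9 [256. 198.] [ 0.7611 -0.1864  0.    ]
```

View pics/top0.png

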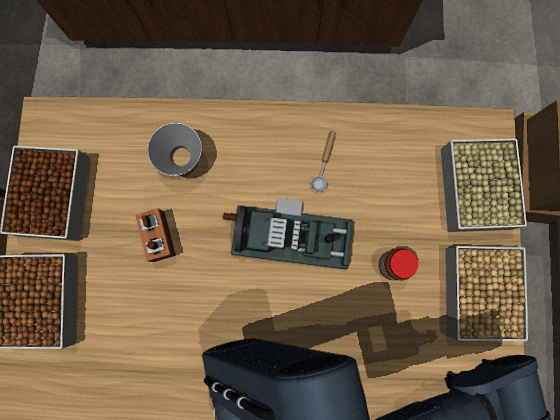

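View pics/side0.png

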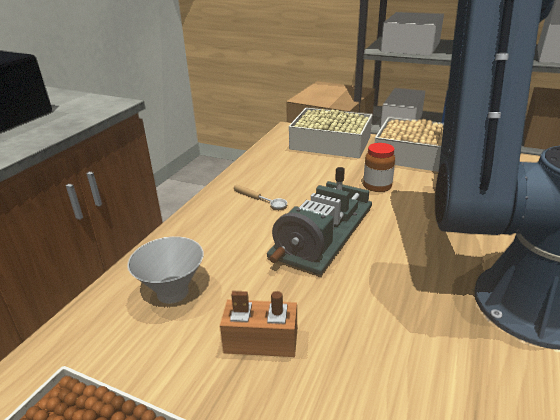

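The top view shows the mill at about (290,237) with its knob at (335,237) on the robot's right, and the stand at (155,235) with the flat-handled gauge in the far slot (150,222). The side view agrees: flat handle at (239,300), round handle at (277,303). Next I'll take wrist views.

```bash
cat >> h.py <<'E'
def Q(a): return [np.cos(a/2),np.sin(a/2),0,0]
def wrist(n):
    o=r.get_obs(); im=r.get_image("wrist"); W=cam(im,o["tool_pos"],o["ee_rot"]); save(im,n)
    P=cloud(im,W); np.savez(f"pics/{n}.npz",P=P,px=im["pixels"],W=W,K=[im["fx"],im["fy"],im["cx"],im["cy"]],D=im["D"])
    return im,W,P
E
python3 - <<'E'
from h import *
np.set_printoptions(precision=4,suppress=True)
r.move_to([.46,-.10,.36],Q(0))
im,W,P=wrist("mill"); print(np.array(im["mount"]),W[:3,3],im["fx"])
def L(im,W,Z):
    for k,z in Z.items():
        for d in r.landmark_of(im,k)[:1]: print(k,round(d["score"],2),np.round(np.array(d["location"])*[560,420]),ray(im,W,d["location"],z))
L(im,W,dict(mill_throat=.105,slide_face=.105,slide_knob=.129,mill=0))
r.move_to([.46,.30,.34],Q(0))
im,W,P=wrist("stand"); L(im,W,dict(gauge=.075,gauge_grip=.106,walnut_gauge=.075,stand=0))
print(r.get_obs()["t"])
E
python3 -c "
import cv2,numpy as np
cv2.imwrite('pics/both.png',np.hstack([cv2.resize(cv2.imread(f'pics/{n}.png'),(400,300)) for n in ('mill','stand')]))"
```

```text
[[ 0.0001 -0.946  -0.3243  0.0833]
 [ 1.      0.0005 -0.0012  0.0008]
 [ 0.0012 -0.3243  0.946  -0.1433]
 [ 0.      0.      0.      1.    ]] [ 0.5433 -0.1014  0.503 ] 312.42195199815836
mill_throat 0.79 [256. 132.] [ 0.5118 -0.0723  0.105 ]
slide_face 0.58 [266. 134.] [ 0.5097 -0.0845  0.105 ]
slide_knob 0.65 [355. 139.] [ 0.5062 -0.191   0.129 ]
mill 0.82 [261. 124.] [ 0.516  -0.0724  0.    ]
gauge 0.81 [256. 112.] [0.5358 0.3277 0.075 ]
gauge_grip 0.72 [520. 130.] [0.5185 0.0063 0.106 ]
walnut_gauge 0.89 [275. 164.] [0.4703 0.3041 0.075 ]
stand 0.84 [268. 133.] [0.5044 0.3151 0.    ]
5.175
```

View pics/both.png

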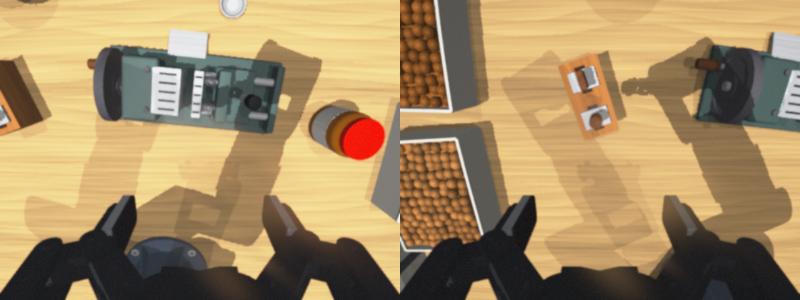

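The left half shows the mill: striped driven jaw at (165,92), narrow adjustable plate at (198,93), knob at (253,102). The right half shows the stand: flat gauge at (583,80), walnut gauge at (597,118). I'll fit the geometry from depth.

```bash
cat > fit.py <<'E'
import numpy as np,cv2
np.set_printoptions(precision=4,suppress=True,linewidth=150)
def rect(P,m):
    q=P[m][:,:2].astype(np.float32); (c,s,a)=cv2.minAreaRect(q); return len(q),np.array(c),np.array(s),a
d=np.load("pics/stand.npz");P=d["P"];z=P[...,2]
roi=(abs(P[...,0]-.505)<.1)&(abs(P[...,1]-.315)<.09)
print("stand hist",np.histogram(z[roi],np.arange(.05,.16,.005)))
for lo,hi in((.070,.0775),(.0785,.09),(.12,.135)):
    m=roi&(z>lo)&(z<hi)
    if lo>.078:
        for nm,s in(("far",P[...,0]>.505),("near",P[...,0]<.505)):print(nm,lo,rect(P,m&s),P[m&s].mean(0))
    else:print(lo,rect(P,m))
d=np.load("pics/mill.npz");P=d["P"];z=P[...,2]
roi=(abs(P[...,0]-.51)<.13)&(abs(P[...,1]+.08)<.22)
h=np.histogram(z[roi],np.arange(.015,.16,.005));print(h[0],h[1][:3])
m=roi&(z>.020)&(z<.030);print("bed",rect(P,m))
m=roi&(z>.135)&(z<.155)&(P[...,1]<-.13);print("knob",rect(P,m),P[m].mean(0))
m=roi&(z>.09)&(z<.12)
v,u=np.where(m);print(u.min(),u.max(),v.min(),v.max())
a=np.deg2rad(0)
np.save("pics/m.npy",m)
E
python3 fit.py
```

```text
stand hist (array([  14,   16,   22,   25,  799, 2952, 1345,   21,   11,   14,   20,   19,   16,   18,   67,  515,    0,    0,    0,    0,    0]), array([0.05 , 0.055, 0.06 , 0.065, 0.07 , 0.075, 0.08 , 0.085, 0.09 , 0.095, 0.1  , 0.105, 0.11 , 0.115, 0.12 , 0.125, 0.13 , 0.135, 0.14 , 0.145,
       0.15 , 0.155]))
0.07 (3654, array([0.5037, 0.3165]), array([0.1399, 0.0704]), 17.849842071533203)
far 0.0785 (764, array([0.5368, 0.3269]), array([0.0344, 0.0473]), 18.277753829956055) [0.5372 0.3256 0.0817]
near 0.0785 (647, array([0.4708, 0.3057]), array([0.0343, 0.048 ]), 18.214038848876953) [0.4738 0.3054 0.0816]
far 0.12 (305, array([0.537 , 0.3261]), array([0.03 , 0.012]), 17.355838775634766) [0.5374 0.3262 0.1264]
near 0.12 (277, array([0.471 , 0.3057]), array([0.021 , 0.0211]), 34.31046676635742) [0.4716 0.3056 0.1261]
[ 593 2808 6099   80   91  151  415 3166  328 1006  145  169  308  459  274  343  302 1950 7076  206  171  192  272  319  449  383  340    0    0] [0.015 0.02  0.025]
bed (8907, array([ 0.527 , -0.0907]), array([0.3468, 0.1809]), 84.53772735595703)
knob (385, array([ 0.5021, -0.1879]), array([0.0228, 0.0231]), 88.87457275390625) [ 0.5022 -0.1872  0.1465]
136 350 66 171
```

```bash
cat > fit2.py <<'E'
from fit import *
def prof(name,a,K):
    d=np.load(f"pics/{name}.npz");P=d["P"];z=P[...,2]
    ex=np.array([np.cos(a),np.sin(a)]);ey=np.array([-np.sin(a),np.cos(a)])
    X=(P[...,:2]-K)@ex;Y=(P[...,:2]-K)@ey
    m=(z>.099)&(z<.111)&(abs(X)<.1)&(Y>.03)&(Y<.22)
    return P,X,Y,m
if __name__=="__main__":
    K=np.array([.5021,-.1875])
    for a in np.deg2rad(np.arange(-7,-3,.5)):
        P,X,Y,m=prof("mill",a,K)
        h=np.histogram(Y[m],np.arange(.03,.22,.001))[0]
        print(round(a,4),(h.astype(float)**2).sum(), (np.diff(h)**2).sum())
    a=np.deg2rad(-5.5)
    P,X,Y,m=prof("mill",a,K)
    h,e=np.histogram(Y[m],np.arange(.07,.2,.002));print(np.c_[e[:-1],h].T)
    for s in((.08,.11),(.11,.15)):
        k=m&(Y>s[0])&(Y<s[1])&(z:=P[...,2]>0);print(s,rect(P,k),np.percentile(X[k],[1,50,99]))
E
python3 fit2.py | tail -20
python3 - <<'E'
import cv2
i=cv2.imread('pics/mill.png')[50:190,120:370];cv2.imwrite('pics/millc.png',cv2.resize(i,None,fx=3.2,fy=3.2,interpolation=cv2.INTER_CUBIC))
E
```

```text
knob (385, array([ 0.5021, -0.1879]), array([0.0228, 0.0231]), 88.87457275390625) [ 0.5022 -0.1872  0.1465]
136 350 66 171
-0.1222 539500.0 12603
-0.1134 540009.0 12804
-0.1047 542431.0 13896
-0.096 542706.0 13687
-0.0873 540920.0 14087
-0.0785 539408.0 13253
-0.0698 539471.0 13372
-0.0611 538281.0 13062
[[  0.07    0.072   0.074   0.076   0.078   0.08    0.082   0.084   0.086   0.088   0.09    0.092   0.094   0.096   0.098   0.1     0.102   0.104
    0.106   0.108   0.11    0.112   0.114   0.116   0.118   0.12    0.122   0.124   0.126   0.128   0.13    0.132   0.134   0.136   0.138   0.14
    0.142   0.144   0.146   0.148   0.15    0.152   0.154   0.156   0.158   0.16    0.162   0.164   0.166   0.168   0.17    0.172   0.174   0.176
    0.178   0.18    0.182   0.184   0.186   0.188   0.19    0.192   0.194   0.196]
 [  0.      0.      0.      0.      0.      0.     31.    105.    104.    104.    107.    105.    104.    108.     68.      0.      0.      0.
    0.      0.      0.      0.      0.      0.      0.     48.    108.    108.    104.    110.    103.    107.    105.    108.    107.    103.
  112.    104.    104.    111.    114.     96.    110.    107.    119.    152.    150.    136.    152.    139.    150.    149.    144.    149.
  141.    149.    138.    144.    139.    146.    151.    138.    151.    142.   ]]
(0.08, 0.11) (836, array([ 0.5112, -0.0966]), array([0.0159, 0.0794]), 84.27693939208984) [-0.0383  0.0024  0.0392]
(0.11, 0.15) (1542, array([ 0.5154, -0.0527]), array([0.029 , 0.0805]), 84.5003662109375) [-0.0385  0.0031  0.0398]
```

View pics/millc.png

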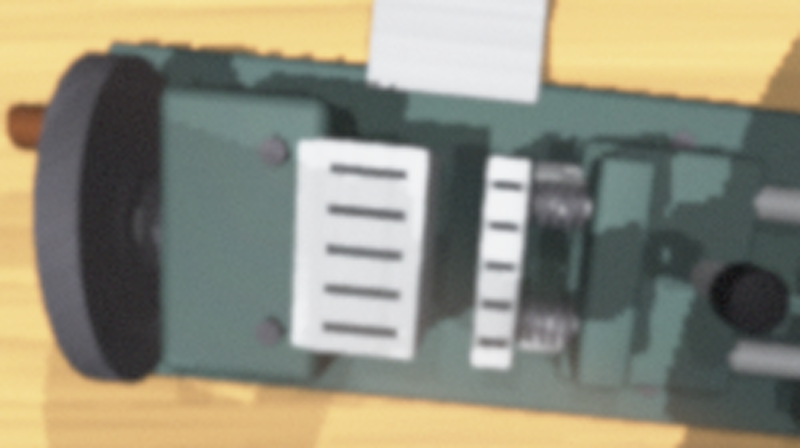

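Jaw gap runs from Y≈99.5 to 121 mm from the knob, mill yaw ≈ -5.6°. Gauge at (0.537,0.3265), yaw 18°. Grasping now.

```bash
cat >> h.py <<'E'
AM=-.098; KN=np.array([.5021,-.1875]); EX=np.array([np.cos(AM),np.sin(AM)]); EY=np.array([-np.sin(AM),np.cos(AM)])
G=np.array([.5369,.3265]); AG=.314
TH=KN+.0005*EX+.1103*EY
def st(s=""):
    o=r.get_obs(); print(s,"t%.2f"%o["t"],np.round(o["tool_pos"],4),"F",np.round(o["contact_force"],2),"op %.3f ff %.1f"%(o["opening"],o["finger_force"])); return o
E
python3 - <<'E'
from h import *
r.move_to([*G,.20],Q(AG)); r.set_gripper(.6)
r.move_linear([*G,.092],vel=.15); st("down")
r.set_gripper(0,60); st("grip")
r.move_linear([*G,.265],vel=.15); st("up")
print(TH)
r.move_to([*TH,.265],Q(AM)); st("over")
im,W,P=wrist("over")
E
```

```text
down t7.17 [0.5374 0.3268 0.0929] F [-0.1   0.46 -0.2 ] op 0.603 ff 0.0
grip t7.60 [0.5372 0.3267 0.0927] F [-0.91 -0.32  5.45] op 0.134 ff 59.0
up t8.90 [0.5365 0.3263 0.2639] F [ 0.24 -0.08 -2.26] op 0.134 ff 58.4
[ 0.51338971 -0.07777816]
over t10.40 [ 0.5137 -0.077   0.265 ] F [ 0.75  0.   -2.27] op 0.131 ff 58.4
```

View pics/over.png

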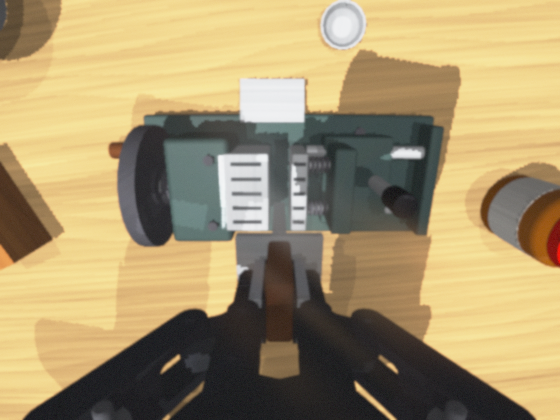

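The gauge hangs straight in the fingers at (280,290), in line with the gap at (280,190). I'll check the gap again from this view, then insert.

```bash
python3 - <<'E'
from h import *
P=np.load("pics/over.npz")["P"];z=P[...,2];X=(P[...,:2]-KN)@EX;Y=(P[...,:2]-KN)@EY
m=(z>.1)&(z<.11)&(abs(X)<.03)
h,e=np.histogram(Y[m],np.arange(.08,.13,.001));print(h)
r.move_linear([*TH,.175],vel=.12); st("entry")
r.move_linear([*TH,.150],vel=.06); st("in")
r.move_linear([*TH,.129],vel=.06); st("in")
for zz in np.arange(.127,.116,-.001):
    r.move_linear([*TH,zz],vel=.03); o=st()
    if o["contact_force"][2]>2: break
E
```

```text
[ 0  0  0 39 61 55 58 58 55 58 56 61 58 56 57 58 57 58 58 20  0  0  0  0
  0  0  0  0  0  0  0  0  0  0  0  0  0  0  0  0  0  2 62 58 57 57 55 57
 57]
entry t11.35 [ 0.5138 -0.0778  0.1757] F [-0.6   0.77 -3.36] op 0.129 ff 58.4
in t11.92 [ 0.5134 -0.0778  0.1499] F [ 0.79  0.74 -1.76] op 0.127 ff 58.4
in t12.42 [ 0.5133 -0.0777  0.1287] F [ 0.76  0.02 -1.51] op 0.130 ff 58.4
 t12.67 [ 0.5134 -0.0778  0.1271] F [-0.72  0.18 -2.12] op 0.132 ff 58.4
 t12.92 [ 0.5134 -0.0778  0.126 ] F [-0.34 -0.55 -3.11] op 0.129 ff 58.4
 t13.17 [ 0.5133 -0.0778  0.1249] F [ 0.05 -0.16 -2.41] op 0.134 ff 58.4
 t13.42 [ 0.5134 -0.0778  0.1239] F [-0.11  0.13 -2.72] op 0.133 ff 58.4
 t13.67 [ 0.5133 -0.0778  0.1229] F [ 0.51 -0.23 -2.25] op 0.132 ff 58.4
 t13.92 [ 0.5135 -0.0778  0.1227] F [-3.48  0.27  7.28] op 0.132 ff 59.8
```

```bash
cat >> h.py <<'E'
def fy(n=6):
    f=[]
    for _ in range(n): f.append(r.get_obs()["contact_force"]); r.sleep(.02)
    f=np.mean(f,0); o=r.get_obs(); return f[:2]@EY, f[:2]@EX, f[2], (o["tool_pos"][:2]-KN)@EY
E
python3 - <<'E'
from h import *
r.set_gripper(.45); st("open")
r.move_linear([*TH,.23],vel=.2)
k=KN.copy()
B=KN-.03*EX
r.move_to([*KN,.23],Q(AM)); st("above knob")
im=r.get_image("top"); P=cloud(im,cam(im)); z=P[...,2];X=(P[...,:2]-KN)@EX;Y=(P[...,:2]-KN)@EY
m=(z>.148)&(z<.165)&(abs(X)<.03)&(abs(Y-.11)<.03); print(m.sum(), z[m].mean() if m.any() else 0, Y[m].mean() if m.any() else 0)
im,W,P=wrist("set0")
r.move_linear([*KN,.118],vel=.12); st("at knob"); print(np.round(fy(),3))
r.set_gripper(0,25); st("grip"); print(np.round(fy(),3))
E
```

```text
open t14.29 [ 0.5134 -0.0778  0.122 ] F [ 0.21 -0.34  0.34] op 0.449 ff 0.0
above knob t15.50 [ 0.5014 -0.1879  0.2286] F [-0.09  0.34  0.01] op 0.444 ff 0.0
51 0.15716272753399294 0.10999368720200085
at knob t16.68 [ 0.5025 -0.1876  0.1187] F [-0.31  0.78  0.1 ] op 0.453 ff 0.0
[ 0.203  0.103  0.067 -0.   ]
grip t17.05 [ 0.5024 -0.1879  0.1187] F [-2.22 -1.56  6.36] op 0.270 ff 26.2
[-2.527 -1.78   5.92  -0.   ]
```

View pics/set0.png

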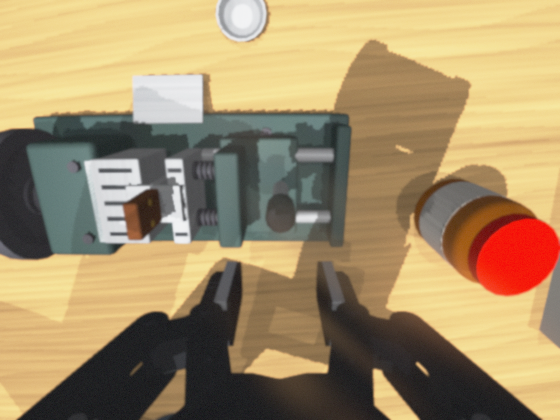

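The gauge stands in the throat with its handle at (145,213), cross-piece on both plates, and the knob is gripped. I'll push in small steps and watch the force.

```bash
python3 - <<'E'
from h import *
s=0
for s in [.002,.004,.006,.008,.010,.0115,.012,.0125,.013,.0135,.014]:
    r.move_linear([*(KN+s*EY),.118],vel=.02); print(s,r.get_obs()["t"],np.round(fy(),4))
E
```

```text
0.002 17.4 [-7.8213e+00 -2.5708e+00  5.1897e+00  9.0000e-04]
0.004 17.75 [-1.01119e+01 -2.64290e+00  4.64670e+00  2.60000e-03]
0.006 18.1 [-1.05457e+01 -2.57770e+00  4.65620e+00  4.60000e-03]
0.008 18.45 [-1.05533e+01 -3.14080e+00  4.70320e+00  6.50000e-03]
0.01 18.8 [-1.06868e+01 -2.59260e+00  4.40360e+00  8.60000e-03]
0.0115 19.15 [-1.09352e+01 -2.68340e+00  4.61890e+00  1.00000e-02]
0.012 19.5 [-1.15971e+01 -2.89520e+00  4.72150e+00  1.04000e-02]
0.0125 19.85 [-1.21291e+01 -2.35890e+00  4.41940e+00  1.08000e-02]
0.013 20.2 [-1.21806e+01 -3.01010e+00  4.21220e+00  1.13000e-02]
0.0135 20.55 [-1.22769e+01 -3.02880e+00  4.49920e+00  1.18000e-02]
0.014 20.9 [-12.0792  -2.9729   4.8151   0.0123]
```

```bash
python3 - <<'E'
from h import *
s=.014
while s<.024:
    s+=.0005
    r.move_linear([*(KN+s*EY),.118],vel=.02); f=fy(5); print(round(s,4),np.round(f,4))
    if f[0]<-16.3: break
print(r.get_obs()["t"])
E
```

```text
0.0145 [-12.2959  -2.7456   4.3758   0.0128]
0.015 [-12.3692  -2.8243   4.3491   0.0133]
0.0155 [-12.3071  -2.9773   4.2861   0.0138]
0.016 [-12.5633  -2.3518   4.0777   0.0143]
0.0165 [-12.8242  -2.5991   3.8447   0.0148]
0.017 [-14.0851  -3.38     3.8063   0.0151]
0.0175 [-14.872   -3.1471   4.2711   0.0155]
0.018 [-1.59763e+01 -3.00830e+00  3.57160e+00  1.59000e-02]
0.0185 [-1.71325e+01 -3.55080e+00  3.51420e+00  1.62000e-02]
24.0
```

```bash
python3 - <<'E'
from h import *
print(np.round(fy(3),4))
r.set_gripper(.45); st("open"); print(np.round(fy(3),3))
p=r.get_obs()["tool_pos"]; r.move_linear([p[0],p[1],.23],vel=.15); r.sleep(.3)
im,W,P=wrist("set1")
z=P[...,2];X=(P[...,:2]-KN)@EX;Y=(P[...,:2]-KN)@EY
m=(z>.14)&(z<.152)&(abs(X)<.03)&(abs(Y-.015)<.03);print("knob",P[m].mean(0),[f(Y[m]) for f in(np.min,np.max)])
m=(z>.153)&(z<.165)&(abs(X)<.04)&(abs(Y-.115)<.03);print("handle",m.sum(),P[m].mean(0),Y[m].mean(),X[m].mean(),cv2.minAreaRect(P[m][:,:2].astype(np.float32)))
h,e=np.histogram(Y[(z>.1)&(z<.107)&(abs(X)<.037)],np.arange(.09,.13,.001));print(h)
print(r.get_obs()["t"])
E
```

```text
[-1.68005e+01 -3.34200e+00  2.76800e+00  1.62000e-02]
open t24.35 [ 0.5039 -0.1688  0.118 ] F [-0.73  0.76 -0.15] op 0.447 ff 0.0
[ 0.503  0.167 -0.201  0.019]
knob [ 0.50529211 -0.17181211  0.14692192] [np.float64(0.004111264401494645), np.float64(0.02755116458612966)]
handle 603 [ 0.51548386 -0.07178578  0.15634352] 0.11646852920470041 0.0019977943553136433 ((0.5145233869552612, -0.07120674848556519), (0.012340419925749302, 0.03049343265593052), 85.81270599365234)
[ 0  0  0  3  1  0  3 97 47 45 43 42 46 44 39 43 40 40 42 43 38 48 40  8
  1  5  2  1  3  3  1 74 58 34 37 33 32 36 26 29]
25.65
```

View pics/set1.png

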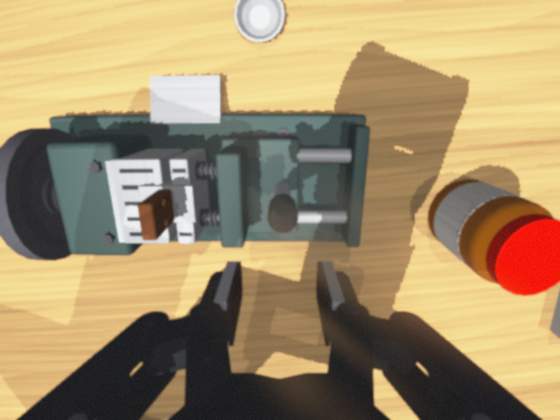

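The gauge is upright at (155,215), nipped between the plates, and the knob has moved about 15.8 mm. Now I'll grip the gauge and draw it up.

```bash
python3 - <<'E'
from h import *
T=KN+.1167*EY+.001*EX
r.move_to([*T,.23],Q(AM))
r.move_linear([*T,.1227],vel=.12); st("at")
r.set_gripper(0,60); st("grip"); print(np.round(fy(4),3))
p=r.get_obs()["tool_pos"]
for dz in (.005,.015,.023,.028,.033,.038,.05,.07):
    r.move_linear([*T,.1227+dz],vel=.025); st(str(dz))
E
```

```text
at t27.17 [ 0.5149 -0.0717  0.1233] F [ 0.33 -0.11  0.44] op 0.448 ff 0.0
grip t27.52 [ 0.515  -0.0707  0.1234] F [0.02 7.23 4.97] op 0.126 ff 59.2
[ 6.744 -0.655  4.713  0.117]
0.005 t27.93 [ 0.5142 -0.0707  0.1278] F [-1.43  5.84  0.54] op 0.135 ff 59.3
0.015 t28.48 [ 0.5141 -0.0707  0.1377] F [-1.77  4.71 -2.49] op 0.132 ff 59.1
0.023 t28.95 [ 0.514  -0.0708  0.1458] F [-0.85  5.81 -1.17] op 0.135 ff 59.1
0.028 t29.30 [ 0.5141 -0.0708  0.151 ] F [-1.9   6.26 -1.57] op 0.134 ff 59.1
0.033 t29.65 [ 0.5142 -0.0709  0.1561] F [-1.01  6.21 -1.14] op 0.132 ff 59.1
0.038 t30.00 [ 0.5142 -0.0709  0.1611] F [-1.47  4.87 -1.44] op 0.132 ff 59.1
0.05 t30.63 [ 0.5144 -0.071   0.1732] F [-0.64  6.32 -2.13] op 0.135 ff 59.0
0.07 t31.58 [ 0.5145 -0.0715  0.1926] F [-0.95  0.04 -3.02] op 0.130 ff 59.3
```

```bash
python3 - <<'E'
from h import *
T=KN+.1167*EY+.001*EX
r.move_linear([*T,.268],vel=.1)
r.move_to([*G,.268],Q(AG)); st("over")
r.move_linear([*G,.165],vel=.1); st()
r.move_linear([*G,.140],vel=.04); st()
r.move_linear([*G,.101],vel=.05); st()
for zz in np.arange(.098,.086,-.001):
    r.move_linear([*G,zz],vel=.03); o=st()
    if o["contact_force"][2]>1.5: break
E
```

```text
over t33.96 [0.5373 0.3254 0.268 ] F [ 0.64 -0.21 -3.29] op 0.129 ff 59.3
 t35.14 [0.5372 0.3267 0.1657] F [-0.68 -0.56 -2.09] op 0.130 ff 59.3
 t35.92 [0.537  0.3266 0.1402] F [ 0.66  0.06 -3.45] op 0.132 ff 59.3
 t36.85 [0.5371 0.3266 0.1013] F [-0.14  0.43 -2.36] op 0.130 ff 59.3
 t37.10 [0.5368 0.3265 0.0979] F [-0.29 -0.15 -1.87] op 0.129 ff 59.3
 t37.35 [0.5369 0.3265 0.097 ] F [ 0.74 -0.53 -2.91] op 0.127 ff 59.3
 t37.60 [0.5369 0.3265 0.0959] F [-1.26 -0.24 -1.75] op 0.134 ff 59.3
 t37.85 [0.5369 0.3265 0.0949] F [-0.2   0.18 -3.05] op 0.131 ff 59.3
 t38.10 [0.5369 0.3265 0.0939] F [ 0.06 -0.06 -3.1 ] op 0.132 ff 59.3
 t38.35 [0.537  0.3266 0.0934] F [-1.24 -0.    3.92] op 0.137 ff 60.0
```

```bash
python3 - <<'E'
from h import *
r.set_gripper(.5); r.move_linear([*G,.2],vel=.15); r.move_to([.44,.30,.34],Q(0)); r.sleep(.3)
im,W,P=wrist("end"); z=P[...,2]
for lo,hi in((.0785,.09),(.12,.135)):
    m=(abs(P[...,0]-.54)<.03)&(abs(P[...,1]-.325)<.04)&(z>lo)&(z<hi); print(m.sum(),P[m].mean(0),cv2.minAreaRect(P[m][:,:2].astype(np.float32)))
st()
E
```

```text
804 [0.53587557 0.32541031 0.08168128] ((0.5359067916870117, 0.326198011636734), (0.03374936431646347, 0.04716264456510544), 17.93411636352539)
323 [0.53625977 0.32545713 0.12637122] ((0.5361915826797485, 0.3254837691783905), (0.02986728772521019, 0.011966685764491558), 18.68012809753418)
 t40.70 [0.4402 0.3    0.3392] F [ 0.3  -0.51 -1.11] op 0.500 ff 0.0
```

View pics/end.png

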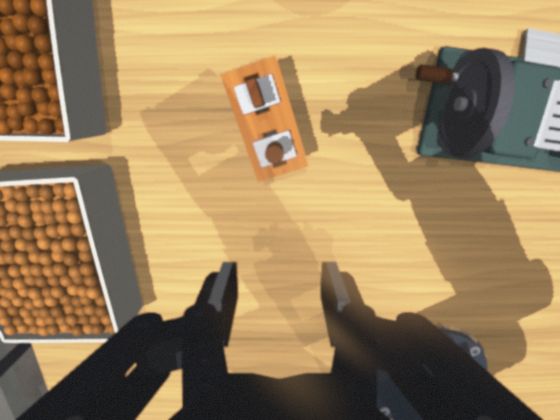

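The gauge stands upright in its slot at (257,93), with its cross-piece on the stand, and the walnut gauge at (275,150) hasn't moved.

```bash
python3 -c "
from cell import r
print(r.hand_in())"
```

```text
the job is handed in; nothing more can be done
None
```

I set the jaw gap to a light nip of about 5–6 N by my force readings, drew the gauge straight up, stood it back upright in its slot, and handed the job in at about 41 s; the hand-in call gave no verdict.

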